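# Push a dowel along a V-groove jig up to its length stop

### The job

Take the wooden dowel from its rest, lay it in the V-groove of the jig at the open end, and push it along the groove, under the sprung presser, until its end bears firmly on the pad of the length stop's adjusting screw. Push gently: let it press on the stop for a moment with some 5 to 10 N, never more than 15 N, and then leave it there against the stop, lying fully in the groove. Leave the other loose things on the bench where they are.

Things in the scene. Friction and masses are not known exactly. Their poses are not given: they have to be found in the camera images.
- dowel_centre (a point): Centre of the loose plain light-wood dowel, a round rod 30 mm in diameter and 130 mm long, 0.05 to 0.1 kg; x axis = along the rod (both ends alike), so the ends lie 65 mm either side. It starts lying level on its rest, its centre 33 mm above the bench.
- dowel: The same dowel (origin on its surface, 15 mm off its axis, so use dowel_centre for position; its own x axis runs along the rod, and it may roll about it).
- rest: The dowel's fixed rest: 100 x 50 mm plywood foot 6 mm thick with two notched wooden cheeks 40 mm wide and 23 mm high, 10 mm thick, centred 40 mm either side of its middle along its x axis; between them the dowel is free all round for 70 mm. Origin at the middle of its underside; x along the dowel.
- jig: The fixed V-groove jig: plywood base 314 x 90 x 8 mm with a slim wooden rail 284 mm long and 26 mm wide (narrower than the dowel), top 33 mm above the bench, a 90 degree V-groove 12 mm deep along it. Origin on the underside, on the centre line; x along the groove toward the stop, z up; rail from x = -130 to +154 mm. The groove is open and clear at the end away from the stop.
- bridge (a point): Point on the groove's axis line under the steel bridge, 50 mm from the jig's origin toward the stop. The bridge is 60 mm wide, 90 mm high (stud to 98) and 16 mm along the groove. Its sprung round presser, 22 mm in diameter, hangs 1.5 mm lower than a lying dowel's top, so a dowel is laid with its leading end 10 mm or more short of this point and pushed in.
- presser (a joint): Height of the sprung presser: 0 = down (no dowel under it), about 0.0015 m with the dowel under it. It bears on the dowel with about 3 N: pushing the end in under it takes a short peak of some 4 to 12 N, then there is a steady drag of some 3 to 10 N, different each time.
- groove_axis (a point): Point on the line where the axis of a dowel lying in the groove runs, 43 mm above the bench (9.6 mm above the rail's top), above the jig's origin. Fingers that reach less than 9 mm below the dowel's axis stay clear of the rail; deeper ones have only 2 mm beside it. Axes as the jig's.
- block_face (a point): Point on the front face of the length stop's aluminium block, on the dowel's axis line, 43 mm above the bench; axes as the jig's (x points into the block, away from the dowel). The dowel does not meet this face but the stop's pad in front of it.
- stop: The rigid length stop: aluminium block 40 mm wide, 20 thick, to 61 mm high (black knob to 75), clamped on the rail with its face 116 to 134 mm beyond the jig's origin; origin at bench level under that face. On the axis line an adjusting screw with a flat round steel pad, 18 mm across, stands out from the face toward the dowel by 4 to 48 mm, set anew each time and NOT measured: feel for it. It does not give.
- masking_tape: Bystander: flat roll of masking tape, 102 mm across, 25 mm high; origin at the middle of its underside.
- tape_measure: Bystander: the tape measure nearest the stop end of the jig, 32 x 69 x 64 mm high; origin at the middle of its underside.
- pen_blank_3: Bystander: square wooden blank, 22 x 150 x 22 mm, long along its y; origin at the middle of its underside.
- carpenter_pencil: Bystander: flat pencil 152 mm long, 7 mm high, long along its y; origin at the middle of its underside.
Not all that is in view belongs to the job. Leave any red look-alike of the dowel alone.

How it is judged:
By the outcome, as a careful person would: the job done as asked, in the order asked, and still so for the second after the job is handed in, with the robot touching nothing.
It also fails if it takes over 72 s, if anything falls off the work surface, if the arm or the gripper's body presses on something with over 40 N, if the wrist force passes 120 N, or if a joint passes its speed limit or range.

### The arm

A 6-joint arm with a two-finger parallel gripper is mounted at the origin on a cart in front of the work surface, level with it; the furniture and walls round the work are solid. World frame = base frame: x ahead of the robot, y to its left, z up, the work surface at z = 0. Lengths are in m, angles in rad, forces in N, time in s.
With the tool pointing down it reaches from about 0.375 to 0.975 m from the base axis. Payload 3.8 kg.
Tool frame: the origin (TCP) lies midway between the tips of the shut fingers; the grasp point (between the pads) lies 19 mm behind it; z points along the fingers, y is the line along which they close (so a half turn about z gives the same grasp; the last joint's range is limited). The gripper opens to 85 mm and grips with 20 to 120 N. Pads are 22 mm wide; open, the fingers measure 114 mm over their backs; the gripper's body (76 mm by 85 mm) begins 54 mm behind the grasp point. The pads swing forward as they close: fully open they stand 13 mm farther back than shut.
Start: joints at [1.269, 0.264, 1.604, -0, 1.274, -0.037], TCP at [0.177, 0.651, 0.231] pointing down, gripper open.
Joint ranges: [-2.63, 2.63], [-0.94, 2.18], [0.31, 2.57], [-1.31, 4.45], [0, 2.66], [-2.55, 2.55]. Speed limits (rad/s): [2.57, 2.57, 3.14, 3.14, 3.14, 3.14].

### API

Orientations are given as a unit quaternion [w, x, y, z].
In Python, from station import robot, eyes, nets gives the robot as it stands.
- The arm moves only by the tool apply_moves, never from a script. Its argument "targets" is a list of rows, each a list of 7 numbers: the shift along the tool's x, y, z in mm, then the turn, a rotation vector about the tool's x, y, z in rad, then the opening, from 0 (shut) to 1 (fully open). A call has 1 to 5 rows; each row shifts and turns the commanded pose from where the row before left it, along the tool's axes as they then stand; what a row does not reach is not made up. A row lasts 1/10 s, in which the tool goes at most 50 mm and 8.59 degrees, less where a joint would pass 70% of its speed; a pose out of reach is approached as far as the arm can. A call is refused whole if a number of a shift passes 50 or a number of a turn 0.15, either way. A call with a gripper value outside its range is refused whole. The fingers move at their own pace and stop on an object; "grip_force" is the grip in N (left out, the last holds). Time passes only in rows, so rows that do not move let the fingers close. It gives the time, the measured TCP pose, the force, the opening and the grip force at its end, in the units of the state.
- robot.read_state(): the state, without advancing time (a new reading comes with each control period).
- eyes.capture(name): name is "scene" or "top" or "wrist"; returns the picture (480x640x3 uint8, blue, green, red); there is no depth.
- eyes.camera_params(name): a dict with "K" (3x3 intrinsics, pixels), "R" (3x3) and "t" (3): a world point X has camera coordinates R X + t. Camera axes: x right, y down, z forward; pixel columns grow to the right and rows downward; lengths in m; the calibration is good to about 2 mm. The wrist camera is an equidistant fisheye: a pixel r from the principal point sees the ray r / f radians off the axis. A picture is of the moment at which its call begins: read the wrist's pose just before it. camera_params takes no time and is no camera call; for the wrist camera it gives the pose at the moment of the call.
- robot.sign_off(): hands the job in; it is judged then, once.
Trained networks look in the newest picture that a camera, given by its name, has taken for a name from the list of things; names that differ only in an ending like _2 or _b are one class to them, and where a whole thing is asked for, a point or a joint stands for the part that bears it (a point fixed in the world has none). Each returns a list of dicts, best first, with "p" (0 to 1); they miss things now and then, are a little off and sometimes report something else, mostly with a low value. They report only what shows in the picture. A call takes as long as a camera call. They do not tell look-alikes from the thing itself.
- nets.look_for(name, camera): "bbox" ([left, top, right, bottom] in pixels, round what is visible of it).
- nets.silhouettes(name, camera): "region" (480x640 bool, what is visible of it) and "bbox" ([left, top, right, bottom] in pixels, round what is visible of it).
- nets.pinpoint(name, camera): "location" ([column, row] in pixels: a listed point, or the origin of a listed thing).
The state is a dict: "clock": time; "q": joint angles; "qd": joint speeds; "effort": joint torques, N m; "position": TCP position; "eef_rot": TCP orientation; "ft_force": force on the tool from outside, world axes, zero at the start; "moment": the same for the moment, N m; "opening": opening from 0.0 (shut) to 1.0 (fully open); "gripper_force": force on a finger pad.
Only numpy, scipy, OpenCV 4.12 (cv2) and the standard library are available. Lean on these libraries where they do the work, as an engineer would, in place of code of your own. Each camera call takes 0.05 s, during which the arm holds its last target. There are 200 camera calls.

## Working session

There is one attempt and no reset: what is moved stays moved. The work goes in short steps, Python scripts to look and compute and a tool call to move; the robot and the scene stay as the last step left them, time stands still between calls to the robot, and variables do not carry over. Pictures are saved under pics/ and viewed, at most 13 in all, crops included, and the job is handed in when it is done.

Besides the shell and the picture viewer there is one more tool, called after "Request:" as name(argument=value, ...), one argument or row to a line, values as JSON. apply_moves: Moves the arm, as the interface text tells. Its arguments: {"type":"object","properties":{"targets":{"type":"array"},"grip_force":{"type":"number"}},"required":["targets"]}

```bash
mkdir -p pics; ls
python3 - <<'E'
from station import robot, eyes, nets
import cv2, numpy as np
s=robot.read_state(); print(s['clock'],s['position'],s['eef_rot'],s['ft_force'],s['opening'])
for c in ['top','scene']:
    im=eyes.capture(c); cv2.imwrite(f'pics/{c}0.png',im)
    P=eyes.camera_params(c); print(c,np.round(P['K'],1).tolist(),np.round(P['R'],3).tolist(),np.round(P['t'],3).tolist())
    for n in ['dowel_centre','rest','jig','groove_axis','bridge','block_face','stop']:
        print(n,[(np.round(d['location'],1).tolist(),round(d['p'],2)) for d in nets.pinpoint(n,c)[:3]])
E
```

```text
pics
0.0 [0.17643732 0.6507617  0.22996831] [-1.88253855e-04  1.32017251e-01  9.91246792e-01 -1.09844282e-03] [ 0.37602063 -0.78574337  0.12678639] 0.9994850076150449
top [[549.7, 0.0, 326.0], [0.0, 549.7, 247.6], [0.0, 0.0, 1.0]] [[0.022, -1.0, 0.007], [-0.992, -0.023, -0.125], [0.126, -0.004, -0.992]] [-0.123, 0.596, 1.026]
dowel_centre [([274.7, 333.0], 0.85), ([369.0, 389.1], 0.72), ([205.0, 138.5], 0.63)]
rest [([274.2, 333.4], 0.6)]
jig [([320.2, 220.6], 0.82), ([398.8, 332.2], 0.65), ([296.4, 145.3], 0.23)]
groove_axis [([317.4, 213.7], 0.72)]
bridge [([344.7, 215.5], 0.6), ([381.0, 218.7], 0.25)]
block_face [([378.5, 215.7], 0.67)]
stop []
scene [[607.1, 0.0, 331.7], [0.0, 607.1, 243.1], [0.0, 0.0, 1.0]] [[-0.997, 0.068, 0.019], [0.037, 0.73, -0.682], [-0.06, -0.68, -0.731]] [0.602, 0.093, 1.297]
dowel_centre [([222.4, 352.1], 0.98), ([413.7, 276.7], 0.96)]
rest [([412.8, 291.3], 0.65)]
jig [([300.4, 266.8], 0.94), ([300.5, 224.6], 0.74)]
groove_axis [([304.8, 249.3], 0.7)]
bridge [([301.9, 234.7], 0.92), ([233.7, 287.3], 0.5), ([305.6, 264.9], 0.46)]
block_face [([297.5, 216.6], 0.87), ([303.9, 266.2], 0.73)]
stop [([299.5, 224.9], 0.8)]
```

View pics/top0.png

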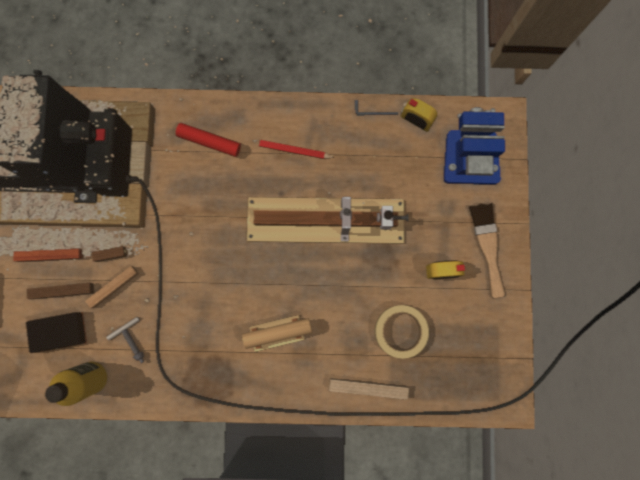

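View pics/scene0.png

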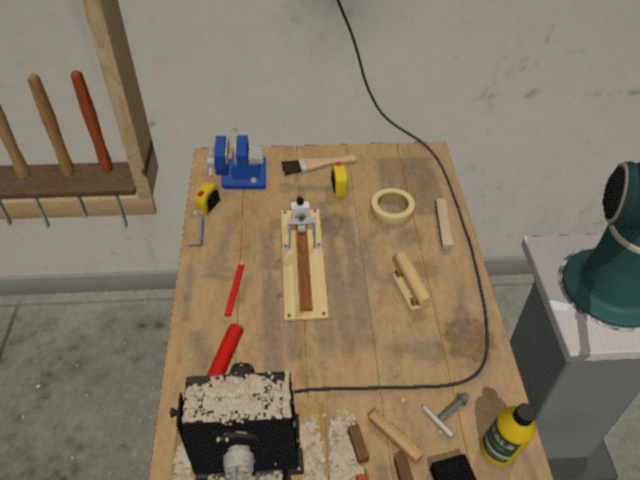

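The top view shows the dowel on its rest at about (277,333), with its axis tilted slightly up to the right. The jig spans (248..405, 198..242), with the bridge at (346,215) and the stop at (387,215), so the groove runs toward -y. The red look-alike is at (208,139).

```bash
cat > h.py <<'E'
import numpy as np, cv2
from scipy.spatial.transform import Rotation as Rn
from station import robot, eyes, nets
def ray(cam,px,P=None):
    P=P or eyes.camera_params(cam); K,R,t=(np.array(P[k]) for k in 'KRt')
    d=np.array([(px[0]-K[0,2])/K[0,0],(px[1]-K[1,2])/K[1,1],1.])
    if cam=='wrist':
        th=np.hypot(d[0],d[1]); u=d[:2]/max(th,1e-9); d=np.r_[u*np.sin(th),np.cos(th)]
    return -R.T@t, R.T@d
def onz(cam,px,z,P=None):
    o,d=ray(cam,px,P); return o+d*(z-o[2])/d[2]
def tri(a,b):  # two rays
    (o1,d1),(o2,d2)=a,b; A=np.c_[d1,-d2]; s=np.linalg.lstsq(A,o2-o1,rcond=None)[0]
    p,q=o1+s[0]*d1,o2+s[1]*d2; return (p+q)/2,np.linalg.norm(p-q)
def rect(cam,reg,z,P=None):  # min-area rect of a mask projected to height z
    c=max(cv2.findContours(reg.astype(np.uint8),0,1)[0],key=cv2.contourArea)[:,0]
    w=np.array([onz(cam,p,z,P)[:2] for p in c],np.float32)*1000
    return cv2.minAreaRect(w)
def quat(s): w,x,y,z=s['eef_rot']; return Rn.from_quat([x,y,z,w])
E
python3 - <<'E'
from h import *
np.set_printoptions(precision=4,suppress=True)
px={'dowel':((274.7,333),(413.7,276.7),.033),'groove':((317.4,213.7),(304.8,249.3),.043),'bridge':((344.7,215.5),(301.9,234.7),.043),'block':((378.5,215.7),(297.5,216.6),.043)}
for n,(a,b,z) in px.items(): print(n,onz('top',a,z),onz('scene',b,z),tri(ray('top',a),ray('scene',b)))
for c in ['top','scene']:
    eyes.capture(c)
    for n,z in [('dowel',.033),('jig',.008)]:
        for d in nets.silhouettes(n,c)[:3]: print(c,n,round(d['p'],2),np.round(d['bbox']),rect(c,d['region'],z))
E
```

```text
dowel [ 0.4328 -0.0152  0.033 ] [ 0.4318 -0.0224  0.033 ] (array([ 0.4334, -0.0159,  0.0407]), np.float64(0.0007073084061490732))
groove [ 0.6637 -0.0911  0.043 ] [ 0.6549 -0.102   0.043 ] (array([ 0.6581, -0.0906,  0.0567]), np.float64(0.006126420850754437))
bridge [ 0.6614 -0.1442  0.043 ] [ 0.6595 -0.1454  0.043 ] (array([ 0.6603, -0.1439,  0.0449]), np.float64(0.0015483631507051685))
block [ 0.6626 -0.2098  0.043 ] [ 0.6674 -0.2022  0.043 ] (array([ 0.6659, -0.2111,  0.0336]), np.float64(0.0030743158492693773))
top dowel 0.94 [241. 317. 310. 352.] ((432.8958435058594, -17.7857666015625), (29.355077743530273, 131.77005004882812), 15.154809951782227)
top dowel 0.72 [175. 126. 242. 157.] ((811.0814208984375, 131.3551788330078), (132.6539306640625, 30.597095489501953), 72.03034210205078)
top jig 0.85 [246. 195. 404. 245.] ((658.3424072265625, -105.99705505371094), (94.25169372558594, 317.1602783203125), 0.6965742111206055)
top jig 0.39 [428. 261. 466. 276.] ((564.8857421875, -345.37322998046875), (35.81838607788086, 74.10448455810547), 1.311536431312561)
scene dowel 0.64 [396. 249. 435. 310.] ((435.1185302734375, -18.732398986816406), (34.18008041381836, 149.40162658691406), 14.674503326416016)
scene dowel 0.56 [204. 325. 243. 375.] ((810.3941040039062, 133.8988037109375), (116.37156677246094, 31.666990280151367), 72.14971160888672)
scene dowel 0.26 [330. 160. 350. 201.] ((563.3401489257812, -336.9761047363281), (128.50962829589844, 38.636688232421875), 86.1172866821289)
scene jig 0.72 [281. 212. 329. 318.] ((659.8359375, -101.25332641601562), (90.24484252929688, 315.1297607421875), 0.8015969395637512)
```

Request:
apply_moves(
  targets=[
    [0,0,-20,0,0,0.149,1],
    [0,0,-20,0,0,0.149,1],
    [0,0,-20,0,0,0.149,1],
    [0,0,-20,0,0,0.149,1],
    [0,0,-20,0,0,0.149,1],
  ],
  grip_force=40,
)

```text
clock: 1.6
position: [0.1766, 0.6514, 0.3321]
eef_rot: [-0.0, 0.486, 0.874, -0.0]
ft_force: [-0.1, 1.0, -0.5]
opening: 1.0
gripper_force: 0.0
```

Request:
apply_moves(
  targets=[
    [0,0,0,0,0,0.149,1],
    [0,0,0,0,0,0.149,1],
    [0,0,0,0,0,0,1],
  ],
)

```text
clock: 1.9
position: [0.1767, 0.6515, 0.3316]
eef_rot: [-0.0, 0.608, 0.794, 0.0]
ft_force: [0.7, -0.6, -0.3]
opening: 0.999
gripper_force: 0.0
```

```bash
cat >> h.py <<'E'
def plan(xyz,head=None):  # shift (mm, tool axes) and turn about tool z; head = wanted heading of tool x, deg
    s=robot.read_state(); R=quat(s); p=np.array(s['position']); m=R.as_matrix()
    h=np.degrees(np.arctan2(m[1,0],m[0,0]))
    print('t',round(s['clock'],2),'p',p.round(4),'heading',h.round(2),'tilt',m[:,2].round(4),'F',np.round(s['ft_force'],2),'open',round(s['opening'],3))
    print('shift mm',(R.inv().apply(np.array(xyz)-p)*1000).round(1), 'turn z',None if head is None else np.radians(h-head).round(4))
E
python3 - <<'E'
from h import *
print('cap',tri(ray('top',(56,393)),ray('scene',(524,412))))
plan([.433,-.018,.23],104.9)
E
```

```text
cap (array([0.32829927, 0.34278927, 0.13494599]), np.float64(0.0021342602165648947))
t 1.9 p [0.1767 0.6515 0.3316] heading 105.05 tilt [ 2.e-04  5.e-04 -1.e+00] F [ 0.69 -0.56 -0.26] open 0.999
shift mm [-713.2   73.7  101.3] turn z 0.0026
```

Request:
apply_moves(
  targets=[
    [-47,5,0,0,0,0,1],
    [-47,5,0,0,0,0,1],
    [-47,5,0,0,0,0,1],
    [-47,5,0,0,0,0,1],
    [-47,5,0,0,0,0,1],
  ],
)

```text
clock: 2.4
position: [0.2621, 0.4292, 0.331]
eef_rot: [0.0, 0.606, 0.795, -0.0]
ft_force: [0.8, 1.0, 0.4]
opening: 1.003
gripper_force: 0.0
```

Request:
apply_moves(
  targets=[
    [-47,5,0,0,0,0,1],
    [-47,5,0,0,0,0,1],
    [-47,5,0,0,0,0,1],
    [-47,5,0,0,0,0,1],
    [-47,5,0,0,0,0,1],
  ],
)

```text
clock: 2.9
position: [0.3472, 0.2089, 0.3314]
eef_rot: [0.0, 0.606, 0.795, 0.0]
ft_force: [0.9, -0.6, -0.6]
opening: 1.001
gripper_force: 0.0
```

Request:
apply_moves(
  targets=[
    [-47,5,20,0,0,0,1],
    [-47,5,20,0,0,0,1],
    [-47,5,20,0,0,0,1],
    [-47,5,20,0,0,0,1],
    [-47,5,20,0,0,0,1],
  ],
)

```text
clock: 3.4
position: [0.4304, -0.006, 0.2334]
eef_rot: [0.0, 0.607, 0.795, 0.0]
ft_force: [0.4, 1.1, 0.7]
opening: 1.001
gripper_force: 0.0
```

Request:
apply_moves(
  targets=[
    [0,0,0,0,0,0,1],
    [0,0,0,0,0,0,1],
  ],
)

```text
clock: 3.6
position: [0.4297, -0.005, 0.2331]
eef_rot: [-0.001, 0.609, 0.793, -0.0]
ft_force: [-0.2, 0.6, 0.3]
opening: 0.996
gripper_force: 0.0
```

Run:
```python
from h import *
plan([.433,-.018,.10],104.9)
P=eyes.camera_params('wrist'); im=eyes.capture('wrist'); cv2.imwrite('pics/w1.png',im)
print('cam',-np.array(P['R']).T@P['t'])
for d in nets.pinpoint('dowel_centre','wrist')[:3]: print(np.round(d['location']),round(d['p'],2),onz('wrist',d['location'],.033,P))
for n,z in [('dowel',.033),('jig',.008)]:
  for d in nets.silhouettes(n,'wrist')[:2]: print(n,round(d['p'],2),np.round(d['bbox']),rect('wrist',d['region'],z,P))
```

```text
t 3.6 p [ 0.4297 -0.005   0.2331] heading 105.02 tilt [-2.1e-03  7.0e-04 -1.0e+00] F [-0.16  0.61  0.34] open 0.996
shift mm [-1.360e+01  1.000e-01  1.331e+02] turn z 0.0021
cam [0.41301419 0.06200476 0.37487304]
[630. 186.] 0.76 [0.79071875 0.12868276 0.033     ]
[316. 222.] 0.56 [ 0.43335711 -0.01845078  0.033     ]
dowel 0.77 [602. 153. 636. 233.] ((791.837158203125, 118.60787963867188), (104.7416763305664, 39.986515045166016), 71.28873443603516)
dowel 0.57 [300. 151. 332. 291.] ((433.90142822265625, -20.290634155273438), (32.05480194091797, 136.08331298828125), 14.79454231262207)
jig 0.75 [408. 203. 551. 405.] ((655.931884765625, -28.870208740234375), (91.9112548828125, 160.89739990234375), 0.837005078792572)
```

View pics/w1.png

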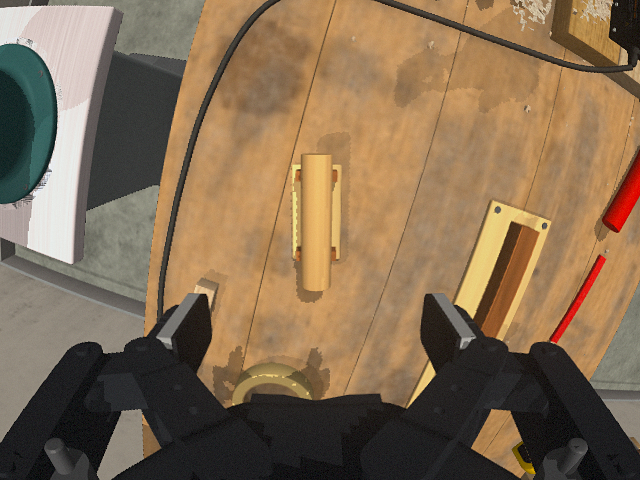

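The wrist view shows the dowel at about (316,222), parallel to the tool's x axis and centred between the fingers. The open end of the jig shows at (520,215). All of this agrees with the top view, so I'm going down to grasp.

Request:
apply_moves(
  targets=[
    [-7,0,40,0,0,0,1],
    [-7,0,40,0,0,0,1],
    [0,0,40,0,0,0,1],
    [0,0,30,0,0,0,1],
    [0,0,0,0,0,0,1],
  ],
)

```text
clock: 4.3
position: [0.4298, -0.016, 0.0802]
eef_rot: [-0.004, 0.607, 0.795, -0.002]
ft_force: [-0.4, 0.6, 0.2]
opening: 1.0
gripper_force: 0.0
```

Request:
apply_moves(
  targets=[
    [0,0,20,0,0,0,1],
    [0,0,20,0,0,0,1],
    [0,0,19,0,0,0,1],
    [0,0,0,0,0,0,1],
    [0,0,0,0,0,0,1],
  ],
)

```text
clock: 4.8
position: [0.4351, -0.0171, 0.0265]
eef_rot: [0.001, 0.608, 0.794, 0.001]
ft_force: [-0.1, 0.5, 0.6]
opening: 0.999
gripper_force: 0.0
```

Run:
```python
from h import *
plan([.433,-.0185,.023],104.9)
```

```text
t 4.8 p [ 0.4351 -0.0171  0.0265] heading 105.16 tilt [ 1.9e-03 -2.0e-04 -1.0e+00] F [-0.09  0.45  0.64] open 0.999
shift mm [-0.8 -2.4  3.5] turn z 0.0045
```

Request:
apply_moves(
  targets=[
    [0,-1,3,0,0,0,1],
    [0,0,0,0,0,0,0.6],
    [0,0,0,0,0,0,0.4],
    [0,0,0,0,0,0,0.2],
    [0,0,0,0,0,0,0.1],
  ],
)

```text
clock: 5.3
position: [0.433, -0.018, 0.0222]
eef_rot: [0.0, 0.608, 0.794, 0.0]
ft_force: [-3.0, 0.3, 16.5]
opening: 0.333
gripper_force: 42.2
```

Request:
apply_moves(
  targets=[
    [0,0,0,0,0,0,0.1],
    [0,0,0,0,0,0,0.1],
    [0,0,0,0,0,0,0.1],
    [0,0,0,0,0,0,0.1],
    [0,0,0,0,0,0,0.1],
  ],
)

```text
clock: 5.8
position: [0.433, -0.018, 0.0223]
eef_rot: [0.0, 0.608, 0.794, -0.0]
ft_force: [-2.1, -0.8, 4.9]
opening: 0.334
gripper_force: 39.2
```

Request:
apply_moves(
  targets=[
    [0,0,-15,0,0,0,0.1],
    [0,0,-30,0,0,0,0.1],
    [0,0,-35,0,0,0,0.1],
    [0,0,-40,0,0,0,0.1],
    [0,0,0,0,0,0,0.1],
  ],
)

```text
clock: 6.3
position: [0.4373, -0.0183, 0.1475]
eef_rot: [0.005, 0.608, 0.794, 0.003]
ft_force: [1.5, 0.4, -0.4]
opening: 0.337
gripper_force: 39.9
```

Run:
```python
from h import *
plan([.6595,-.055,.16],90.7)
P=eyes.camera_params('wrist'); im=eyes.capture('wrist'); cv2.imwrite('pics/w2.png',im)
for d in nets.silhouettes('dowel','wrist')[:2]: print(round(d['p'],2),np.round(d['bbox']),rect('wrist',d['region'],.153,P))
eyes.capture('top')
for d in nets.silhouettes('jig','top')[:1]: print(rect('top',d['region'],.008))
```

```text
t 6.3 p [ 0.4373 -0.0183  0.1475] heading 105.07 tilt [ 0.0111 -0.0011 -0.9999] F [ 1.47  0.39 -0.39] open 0.337
shift mm [-93.2 205.1 -10. ] turn z 0.2508
0.91 [275. 148. 360. 399.] ((436.18975830078125, -10.889904022216797), (31.153308868408203, 113.47492980957031), 14.813058853149414)
((659.40283203125, -105.91018676757812), (92.31573486328125, 313.537841796875), 0.4932470917701721)
```

View pics/w2.png

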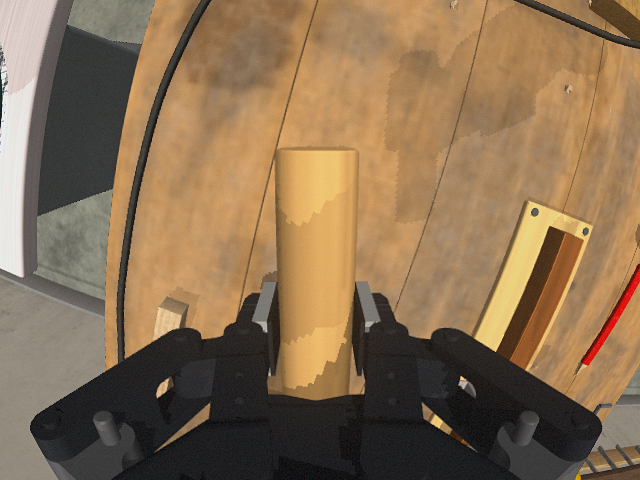

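The dowel is held squarely, its visible end at (317,150). The open end of the jig shows at (555,215). I'm moving over the jig.

Request:
apply_moves(
  targets=[
    [-18,41,-2,0,0,0,0.1],
    [-18,41,-2,0,0,0,0.1],
    [-18,41,-2,0,0,0,0.1],
    [-18,41,-2,0,0,0,0.1],
    [-18,41,-2,0,0,0,0.1],
  ],
)

```text
clock: 7.0
position: [0.6541, -0.0516, 0.1485]
eef_rot: [-0.002, 0.608, 0.794, -0.001]
ft_force: [0.6, 0.3, 0.2]
opening: 0.333
gripper_force: 39.9
```

Request:
apply_moves(
  targets=[
    [0,0,0,0,0,0.125,0.1],
    [0,0,0,0,0,0.125,0.1],
    [0,0,0,0,0,0,0.1],
    [0,0,0,0,0,0,0.1],
  ],
)

```text
clock: 7.4
position: [0.6529, -0.0514, 0.1495]
eef_rot: [-0.001, 0.701, 0.713, -0.001]
ft_force: [0.4, -0.9, -0.8]
opening: 0.338
gripper_force: 39.9
```

Run:
```python
from h import *
plan([.659,-.049,.07],90.7)
P=eyes.camera_params('wrist'); im=eyes.capture('wrist'); cv2.imwrite('pics/w3.png',im)
for d in nets.silhouettes('jig','wrist')[:2]: print(round(d['p'],2),np.round(d['bbox']),rect('wrist',d['region'],.008,P))
```

```text
t 7.4 p [ 0.6529 -0.0514  0.1495] heading 90.91 tilt [-3.7e-03  4.0e-04 -1.0e+00] F [ 0.41 -0.94 -0.76] open 0.338
shift mm [ 2.2  6.5 79.5] turn z 0.0037
0.98 [265.  90. 381. 396.] ((658.690185546875, -29.595748901367188), (89.53999328613281, 160.5178985595703), 0.4786829948425293)
```

View pics/w3.png

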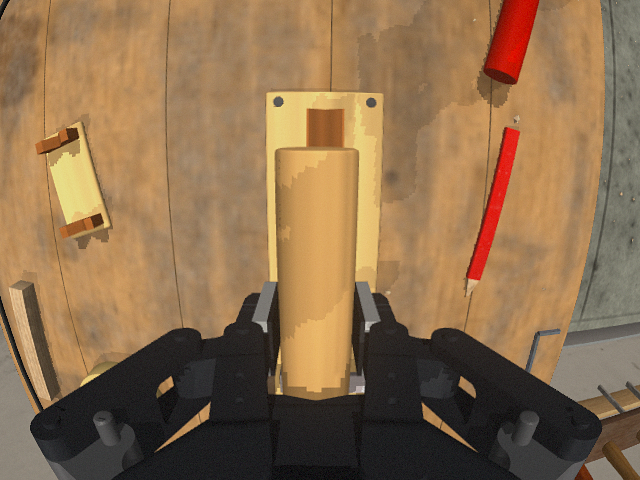

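The rail's open end shows at columns 307–344, rows 108–147, beyond the dowel's end at (317,150). The base spans columns 267–383 at row 95.

Run:
```python
from h import *
im=cv2.imread('pics/w3.png').astype(int)
for r in (115,122,130,140):
    g=np.abs(np.diff(im[r,255:395].sum(1))); k=np.argsort(-g)[:8]; print(r,[(255+i+.5,g[i]) for i in sorted(k)])
for r in (112,130,145): print([onz('wrist',(c,r),.033) for c in (306.5,343.5)])
print(onz('wrist',(325,108),.033), [onz('wrist',(c,122),.008)[0] for c in (266,382)])
print('dowel end line', [onz('wrist',p,.159) for p in ((275.5,160),(358.5,160),(317,150))])
plan([.659,-.049,.07],90.6)
```

```text
115 [(np.float64(265.5), np.int64(69)), (np.float64(266.5), np.int64(50)), (np.float64(305.5), np.int64(99)), (np.float64(306.5), np.int64(104)), (np.float64(308.5), np.int64(66)), (np.float64(343.5), np.int64(73)), (np.float64(344.5), np.int64(48)), (np.float64(382.5), np.int64(92))]
122 [(np.float64(265.5), np.int64(69)), (np.float64(266.5), np.int64(67)), (np.float64(305.5), np.int64(109)), (np.float64(306.5), np.int64(95)), (np.float64(341.5), np.int64(57)), (np.float64(343.5), np.int64(91)), (np.float64(381.5), np.int64(67)), (np.float64(382.5), np.int64(55))]
130 [(np.float64(265.5), np.int64(70)), (np.float64(266.5), np.int64(89)), (np.float64(305.5), np.int64(122)), (np.float64(306.5), np.int64(95)), (np.float64(341.5), np.int64(75)), (np.float64(343.5), np.int64(79)), (np.float64(353.5), np.int64(59)), (np.float64(382.5), np.int64(146))]
140 [(np.float64(264.5), np.int64(65)), (np.float64(265.5), np.int64(178)), (np.float64(305.5), np.int64(135)), (np.float64(306.5), np.int64(90)), (np.float64(341.5), np.int64(54)), (np.float64(343.5), np.int64(76)), (np.float64(344.5), np.int64(67)), (np.float64(381.5), np.int64(72))]
[array([0.64627104, 0.03280261, 0.033     ]), array([0.67169957, 0.03330266, 0.033     ])]
[array([0.64642881, 0.020215  , 0.033     ]), array([0.67194498, 0.02069986, 0.033     ])]
[array([0.64655259, 0.00973585, 0.033     ]), array([0.67217242, 0.01020873, 0.033     ])]
[0.65892945 0.03578625 0.033     ] [np.float64(0.6148967959512284), np.float64(0.7030594886034028)]
dowel end line [array([0.63887709, 0.00830384, 0.159     ]), array([0.66868042, 0.00875017, 0.159     ]), array([0.65372665, 0.012018  , 0.159     ])]
t 7.5 p [ 0.6534 -0.0514  0.1508] heading 90.86 tilt [-1.7e-03  2.0e-04 -1.0e+00] F [-0.15 -0.08 -0.58] open 0.335
shift mm [ 2.3  5.8 80.8] turn z 0.0046
```

Request:
apply_moves(
  targets=[
    [1,3,20,0,0,0.003,0.1],
    [1,2.7,30,0,0,0,0.1],
    [0,0,20,0,0,0,0.1],
    [0,0,0,0,0,0,0.1],
    [0,0,0,0,0,0,0.1],
  ],
)

```text
clock: 8.0
position: [0.6594, -0.0494, 0.0818]
eef_rot: [-0.0, 0.703, 0.711, -0.0]
ft_force: [0.9, 0.3, -0.8]
opening: 0.332
gripper_force: 39.9
```

Run:
```python
from h import *
plan([.6597,-.049,.0537],90.7)
P=eyes.camera_params('wrist'); im=eyes.capture('wrist'); cv2.imwrite('pics/w4.png',im)
for d in nets.silhouettes('jig','wrist')[:1]: print(round(d['p'],2),np.round(d['bbox']),rect('wrist',d['region'],.008,P))
```

```text
t 8.0 p [ 0.6594 -0.0494  0.0818] heading 90.62 tilt [-8.e-04  1.e-04 -1.e+00] F [ 0.94  0.26 -0.76] open 0.332
shift mm [ 0.4  0.3 28.1] turn z -0.0014
```

View pics/w4.png

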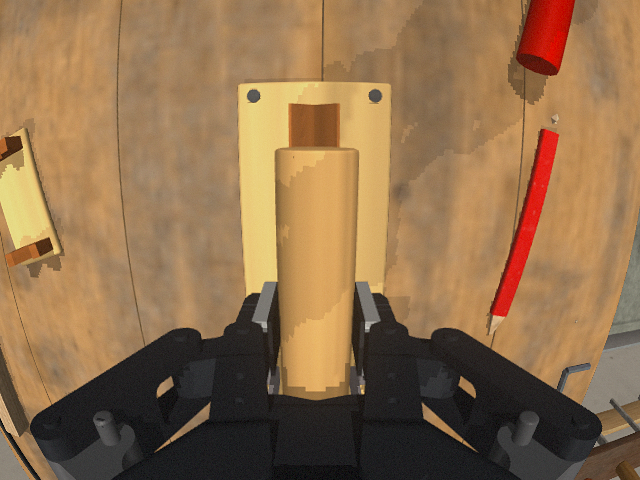

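The rail end spans columns 289–340 and the dowel columns 275.5–358.5, so they are nearly in line. I'm checking the remaining lateral offset in millimetres.

Run:
```python
from h import *
P=eyes.camera_params('wrist')
print('rail',[onz('wrist',(c,r),.033,P)[:2] for r in (110,140) for c in (289,340)], 'base',[onz('wrist',(c,120),.008,P)[:2] for c in (239.5,391)])
print('dowel',[onz('wrist',(c,r),.0925,P)[:2] for r in (160,250) for c in (275.5,358.5)],'base end y',onz('wrist',(315,83),.008,P))
```

```text
rail [array([0.64754447, 0.03183932]), array([0.67353307, 0.03207409]), array([0.64760814, 0.01626798]), array([0.67376211, 0.0165055 ])] base [array([0.61675849, 0.02806496]), array([0.70517941, 0.02890243])]
dowel [array([0.64689881, 0.01023331]), array([0.67657082, 0.01053107]), array([ 0.64641789, -0.02350234]), array([ 0.67775813, -0.02321812])] base end y [0.66062132 0.04936284 0.008     ]
```

Request:
apply_moves(
  targets=[
    [0,-1,12,0,0,0,0.1],
    [0,0,10,0,0,0,0.1],
    [0,0,2,0,0,0,0.1],
    [0,0,1,0,0,0,0.1],
    [0,0,0,0,0,0,0.1],
  ],
)

```text
clock: 8.6
position: [0.6587, -0.0494, 0.0565]
eef_rot: [-0.0, 0.704, 0.711, -0.0]
ft_force: [-0.5, 1.0, 0.1]
opening: 0.335
gripper_force: 39.9
```

Request:
apply_moves(
  targets=[
    [0,0,1,0,0,0,0.1],
    [0,0,1,0,0,0,0.1],
    [0,0,0,0,0,0,0.1],
  ],
)

```text
clock: 8.9
position: [0.659, -0.0494, 0.0549]
eef_rot: [0.0, 0.704, 0.711, 0.0]
ft_force: [-0.0, -0.1, -0.7]
opening: 0.334
gripper_force: 39.9
```

Request:
apply_moves(
  targets=[
    [0,0,0.5,0,0,0,0.1],
    [0,0,0.5,0,0,0,0.1],
    [0,0,0,0,0,0,0.1],
  ],
)

```text
clock: 9.2
position: [0.6588, -0.0494, 0.0538]
eef_rot: [-0.0, 0.704, 0.711, -0.0]
ft_force: [0.2, 0.3, -1.4]
opening: 0.338
gripper_force: 39.9
```

Request:
apply_moves(
  targets=[
    [0,0,0.5,0,0,0,0.1],
    [0,0,0,0,0,0,0.1],
  ],
)

```text
clock: 9.4
position: [0.6588, -0.0494, 0.0533]
eef_rot: [-0.0, 0.704, 0.711, -0.0]
ft_force: [-0.3, -0.0, -0.5]
opening: 0.336
gripper_force: 39.9
```

Request:
apply_moves(
  targets=[
    [0,0,0.5,0,0,0,0.1],
    [0,0,0.5,0,0,0,0.1],
    [0,0,0,0,0,0,0.1],
  ],
)

```text
clock: 9.7
position: [0.6588, -0.0494, 0.0522]
eef_rot: [-0.0, 0.704, 0.711, -0.0]
ft_force: [-0.2, 0.8, -0.5]
opening: 0.334
gripper_force: 39.9
```

Request:
apply_moves(
  targets=[
    [0,0,0.5,0,0,0,0.1],
    [0,0,0,0,0,0,0.1],
  ],
)

```text
clock: 9.9
position: [0.6588, -0.0494, 0.0518]
eef_rot: [-0.0, 0.704, 0.711, -0.0]
ft_force: [0.7, 0.3, -0.9]
opening: 0.336
gripper_force: 39.9
```

Request:
apply_moves(
  targets=[
    [0,0,0.5,0,0,0,0.1],
    [0,0,0.5,0,0,0,0.1],
    [0,0,0,0,0,0,0.1],
  ],
)

```text
clock: 10.2
position: [0.6588, -0.0494, 0.0507]
eef_rot: [-0.0, 0.704, 0.711, -0.0]
ft_force: [-1.0, 0.4, 0.0]
opening: 0.336
gripper_force: 39.9
```

Request:
apply_moves(
  targets=[
    [0,0,0.5,0,0,0,0.1],
    [0,0,0.5,0,0,0,0.1],
    [0,0,0,0,0,0,0.1],
  ],
)

```text
clock: 10.5
position: [0.6588, -0.0495, 0.0497]
eef_rot: [-0.0, 0.704, 0.711, -0.0]
ft_force: [-0.5, -1.1, -1.1]
opening: 0.337
gripper_force: 39.9
```

Run:
```python
from h import *
plan([.6587,-.049,.0537],90.7)
im=eyes.capture('wrist'); cv2.imwrite('pics/w5.png',im)
im2=eyes.capture('scene'); c=cv2.resize(im2[190:340,220:420],None,fx=3,fy=3,interpolation=2)
cv2.imwrite('pics/m5.png',np.vstack([c[:450],]) )
```

```text
t 10.5 p [ 0.6588 -0.0495  0.0497] heading 90.57 tilt [-2.e-04  0.e+00 -1.e+00] F [-0.5  -1.11 -1.08] open 0.337
shift mm [ 0.5 -0.1 -4. ] turn z -0.0022
```

View pics/w5.png

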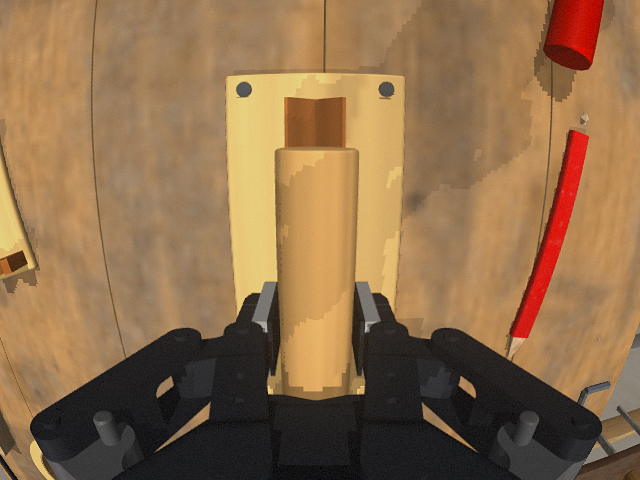

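The dowel, columns 275.5–358.5, sits nearly centred over the rail, columns 284.5–346. There is still no contact force, so I'm estimating the dowel's height from its apparent width.

Run:
```python
from h import *
P=eyes.camera_params('wrist'); print(np.round(P['K'],1).tolist(), -np.array(P['R']).T@P['t'], np.round(P['R'],3).tolist())
for r in (165,):
    (o,a),(_,b)=ray('wrist',(275.3,r),P),ray('wrist',(358.7,r),P)
    # planes tangent to cylinder along dowel axis u: half angle in the cross-section
    u=np.array([-np.sin(np.radians(.6)),np.cos(np.radians(.6)),0]); pa,pb=[v-u*(u@v) for v in (a,b)]
    pa/=np.linalg.norm(pa); pb/=np.linalg.norm(pb); h=np.arccos(pa@pb)/2; m=pa+pb; m/=np.linalg.norm(m)
    print('axis pt',o+m*15e-3/np.sin(h))
for z in (.033,): print([onz('wrist',(c,r),z,P)[:2] for r in (105,140) for c in (284.5,346)])
```

```text
[[371.6, 0.0, 315.6], [0.0, 371.6, 236.0], [0.0, 0.0, 1.0]] [0.6591973  0.02001379 0.19152562] [[1.0, 0.009, -0.001], [0.009, -0.962, 0.273], [0.001, -0.273, -0.962]]
axis pt [0.65947159 0.02001667 0.05721911]
[array([0.64577097, 0.03205153]), array([0.67159354, 0.03227915]), array([0.64581737, 0.01706316]), array([0.67181984, 0.01729776])]
```

View pics/m5.png

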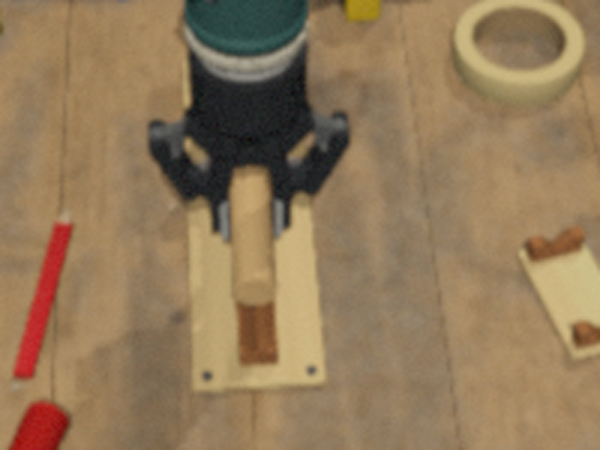

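The scene crop shows the dowel held in line above the groove, but still clear of it. I had a sign error in the height: the TCP belongs at about 0.032. I'll carry on down.

Request:
apply_moves(
  targets=[
    [0,-0.5,7,0,0,0,0.1],
    [0,0,5,0,0,0,0.1],
    [0,0,1,0,0,0,0.1],
    [0,0,1,0,0,0,0.1],
    [0,0,0,0,0,0,0.1],
  ],
)

```text
clock: 11.1
position: [0.6582, -0.0494, 0.0355]
eef_rot: [-0.0, 0.704, 0.711, -0.0]
ft_force: [-0.4, -0.2, -0.9]
opening: 0.333
gripper_force: 39.9
```

Request:
apply_moves(
  targets=[
    [0,0,0.5,0,0,0,0.1],
    [0,0,0.5,0,0,0,0.1],
    [0,0,0,0,0,0,0.1],
  ],
)

```text
clock: 11.4
position: [0.6584, -0.0495, 0.0349]
eef_rot: [0.0, 0.704, 0.711, 0.0]
ft_force: [-0.2, 0.6, -0.9]
opening: 0.333
gripper_force: 39.9
```

Request:
apply_moves(
  targets=[
    [0,0,0.5,0,0,0,0.1],
    [0,0,0.5,0,0,0,0.1],
    [0,0,0,0,0,0,0.1],
  ],
)

```text
clock: 11.7
position: [0.6583, -0.0494, 0.0338]
eef_rot: [-0.0, 0.704, 0.711, -0.0]
ft_force: [-0.3, 0.2, -0.7]
opening: 0.335
gripper_force: 39.9
```

Request:
apply_moves(
  targets=[
    [0,0,0.5,0,0,0,0.1],
    [0,0,0.5,0,0,0,0.1],
    [0,0,0,0,0,0,0.1],
  ],
)

```text
clock: 12.0
position: [0.6584, -0.0494, 0.0328]
eef_rot: [-0.0, 0.704, 0.711, -0.0]
ft_force: [0.1, 0.7, -0.4]
opening: 0.333
gripper_force: 40.0
```

Request:
apply_moves(
  targets=[
    [0,0,0.5,0,0,0,0.1],
    [0,0,0,0,0,0,0.1],
  ],
)

```text
clock: 12.2
position: [0.6585, -0.0495, 0.0327]
eef_rot: [0.0, 0.703, 0.711, 0.0]
ft_force: [-1.0, -0.4, 0.7]
opening: 0.331
gripper_force: 40.2
```

Request:
apply_moves(
  targets=[
    [0,0,0.5,0,0,0,0.1],
    [0,0,0,0,0,0,0.1],
  ],
)

```text
clock: 12.4
position: [0.6586, -0.0495, 0.0326]
eef_rot: [0.0, 0.704, 0.711, 0.0]
ft_force: [-1.5, 0.2, 5.0]
opening: 0.337
gripper_force: 40.5
```

Contact at TCP z = 0.0326, where it was expected, with 5 N. I'm releasing.

Request:
apply_moves(
  targets=[
    [0,0,0,0,0,0,0.38],
    [0,0,0,0,0,0,0.45],
    [0,0,0,0,0,0,0.6],
    [0,0,0,0,0,0,0.7],
    [0,0,0,0,0,0,0.7],
  ],
)

```text
clock: 12.9
position: [0.6583, -0.0494, 0.0316]
eef_rot: [-0.0, 0.704, 0.711, -0.0]
ft_force: [-0.1, 0.2, -1.0]
opening: 0.705
gripper_force: 0.0
```

Request:
apply_moves(
  targets=[
    [0,0,-15,0,0,0,0.7],
    [0,0,-25,0,0,0,0.7],
    [30,0,-30,0,0,0,0.4],
    [35,0,0,0,0,0,0],
    [0,0,0,0,0,0,0],
  ],
)

```text
clock: 13.4
position: [0.6593, 0.0191, 0.1052]
eef_rot: [0.001, 0.703, 0.712, 0.002]
ft_force: [0.5, 0.5, -0.5]
opening: 0.197
gripper_force: 0.0
```

Run:
```python
from h import *
plan([.6580,.040,.037],90.6)
P=eyes.camera_params('wrist'); im=eyes.capture('wrist'); cv2.imwrite('pics/w6.png',im)
for d in nets.silhouettes('dowel','wrist')[:3]: print(round(d['p'],2),np.round(d['bbox']),rect('wrist',d['region'],.043,P))
im=eyes.capture('top')
for d in nets.silhouettes('dowel','top')[:3]: print(round(d['p'],2),np.round(d['bbox']),rect('top',d['region'],.043))
```

```text
t 13.4 p [0.6593 0.0191 0.1052] heading 90.72 tilt [ 0.0046  0.0016 -1.    ] F [ 0.54  0.51 -0.48] open 0.197
shift mm [20.8 -1.3 68.2] turn z 0.0022
0.9 [284. 255. 338. 401.] ((659.1812744140625, -34.307952880859375), (29.991466522216797, 108.32550048828125), 0.9009400010108948)
0.83 [498.   1. 577. 176.] ((799.3602294921875, 132.2913360595703), (123.5616226196289, 30.82208824157715), 71.81381225585938)
0.64 [266. 207. 327. 228.] ((658.3036499023438, -52.649688720703125), (27.58049774169922, 118.319091796875), 1.3400462865829468)
```

View pics/w6.png

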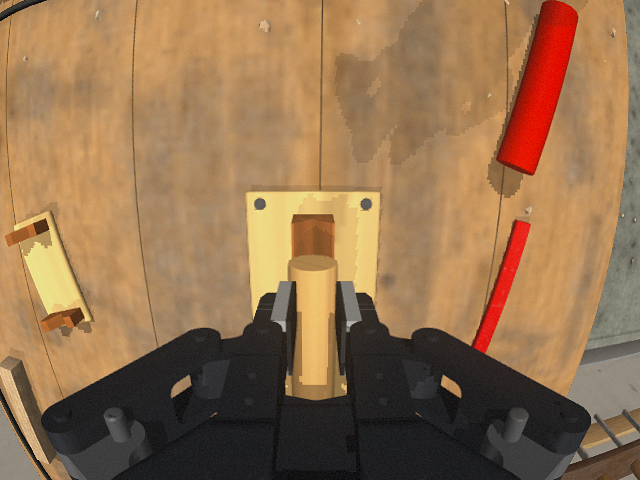

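The dowel lies in the groove, its trailing end face at about (313,262), with the rail end visible beyond it. I'm bringing the shut fingers down behind it.

Request:
apply_moves(
  targets=[
    [23,-2,0,0,0,0,0],
    [0,0,0,0,0,0,0],
    [0,0,25,0,0,0,0],
    [0,0,20,0,0,0,0],
    [0,0,10,0,0,0,0],
  ],
)

```text
clock: 14.1
position: [0.6537, 0.0371, 0.0443]
eef_rot: [-0.001, 0.704, 0.71, -0.002]
ft_force: [-0.1, -0.1, -0.7]
opening: -0.001
gripper_force: 0.0
```

Request:
apply_moves(
  targets=[
    [0,0,6,0,0,0,0],
    [0,0,4,0,0,0,0],
    [0,0,0,0,0,0,0],
  ],
)

```text
clock: 14.4
position: [0.6556, 0.0381, 0.0368]
eef_rot: [-0.0, 0.704, 0.711, -0.0]
ft_force: [0.1, -0.9, 0.7]
opening: 0.002
gripper_force: 0.0
```

Run:
```python
from h import *
plan([.6575,.030,.0375],90.7)
```

```text
t 14.4 p [0.6556 0.0381 0.0368] heading 90.56 tilt [-1.e-04 -1.e-04 -1.e+00] F [ 0.12 -0.87  0.71] open 0.002
shift mm [-8.2  1.8 -0.7] turn z -0.0025
```

Request:
apply_moves(
  targets=[
    [-3,1.5,-0.7,0,0,-0.002,0],
    [-2,0,0,0,0,0,0],
    [-2,0,0,0,0,0,0],
    [-2,0,0,0,0,0,0],
    [-2,0,0,0,0,0,0],
  ],
)

```text
clock: 14.9
position: [0.6572, 0.0273, 0.0378]
eef_rot: [0.0, 0.703, 0.711, 0.0]
ft_force: [0.3, 0.2, -0.2]
opening: -0.004
gripper_force: 0.0
```

Request:
apply_moves(
  targets=[
    [-2,0,0,0,0,0,0],
    [-2,0,0,0,0,0,0],
    [-2,0,0,0,0,0,0],
    [-2,0,0,0,0,0,0],
    [-2,0,0,0,0,0,0],
  ],
)

```text
clock: 15.4
position: [0.6572, 0.0176, 0.0376]
eef_rot: [-0.0, 0.703, 0.711, 0.0]
ft_force: [-0.8, 1.3, 1.3]
opening: 0.002
gripper_force: 1.0
```

Request:
apply_moves(
  targets=[
    [-2,0,0,0,0,0,0],
    [-2,0,0,0,0,0,0],
    [-2,0,0,0,0,0,0],
    [-2,0,0,0,0,0,0],
    [-2,0,0,0,0,0,0],
  ],
)

```text
clock: 15.9
position: [0.6574, 0.0075, 0.0376]
eef_rot: [-0.0, 0.703, 0.711, 0.0]
ft_force: [-0.5, 2.3, 1.8]
opening: 0.0
gripper_force: 1.4
```

Request:
apply_moves(
  targets=[
    [-1,0,0,0,0,0,0],
    [-1,0,0,0,0,0,0],
    [-1,0,0,0,0,0,0],
    [-1,0,0,0,0,0,0],
    [-1,0,0,0,0,0,0],
  ],
)

```text
clock: 16.4
position: [0.6574, 0.0026, 0.0376]
eef_rot: [-0.0, 0.703, 0.711, 0.0]
ft_force: [-1.4, 3.7, 2.8]
opening: -0.002
gripper_force: 1.7
```

Request:
apply_moves(
  targets=[
    [-1,0,0,0,0,0,0],
    [-1,0,0,0,0,0,0],
    [-1,0,0,0,0,0,0],
    [-1,0,0,0,0,0,0],
    [-1,0,0,0,0,0,0],
  ],
)

```text
clock: 16.9
position: [0.6574, 0.0, 0.0377]
eef_rot: [-0.001, 0.703, 0.711, 0.001]
ft_force: [-1.4, 11.1, 2.3]
opening: -0.003
gripper_force: 5.9
```

Request:
apply_moves(
  targets=[
    [-1,0,0,0,0,0,0],
    [-1,0,0,0,0,0,0],
    [-1,0,0,0,0,0,0],
    [-1,0,0,0,0,0,0],
    [-1,0,0,0,0,0,0],
  ],
)

```text
clock: 17.4
position: [0.6575, -0.0053, 0.0376]
eef_rot: [-0.001, 0.703, 0.711, 0.001]
ft_force: [-1.4, 9.8, 3.4]
opening: -0.001
gripper_force: 4.9
```

Run:
```python
from h import *
plan([.6579,-.02,.0375],90.7)
P=eyes.camera_params('wrist'); im=eyes.capture('wrist')
for d in nets.silhouettes('dowel','wrist')[:2]: print(round(d['p'],2),np.round(d['bbox']),rect('wrist',d['region'],.043,P))
im=eyes.capture('top'); im2=eyes.capture('scene')
a=cv2.resize(im[185:250,240:420],None,fx=4.4,fy=4.4,interpolation=2); b=cv2.resize(im2[190:260,260:350],None,fx=4,fy=4,interpolation=2)
c=np.zeros((a.shape[0]+b.shape[0],a.shape[1],3),np.uint8); c[:a.shape[0]]=a; c[a.shape[0]:,:b.shape[1]]=b; cv2.imwrite('pics/m7.png',c); print(c.shape)
```

```text
t 17.4 p [ 0.6575 -0.0053  0.0376] heading 90.67 tilt [-1.0e-04  2.9e-03 -1.0e+00] F [-1.44  9.77  3.36] open -0.001
shift mm [-14.7   0.3   0.1] turn z -0.0006
0.76 [309. 378. 321. 400.] ((658.6434326171875, -46.889286041259766), (4.21992826461792, 13.388570785522461), 0.6922160983085632)
0.75 [556.   0. 632. 148.] ((786.3561401367188, 110.62858581542969), (89.38800811767578, 31.906219482421875), 71.66170501708984)
(566, 792, 3)
```

View pics/m7.png

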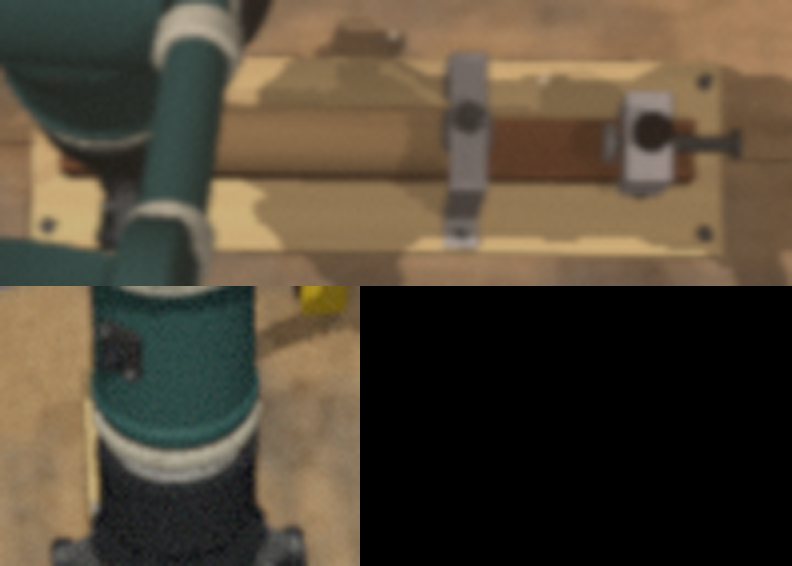

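The top crop shows the dowel's leading end under the bridge at crop (450,145). The stop's pad is at crop column ~603, only about 8 mm out from the block face, so there are about 60 mm left to go. The arm's compliance is about 4 N/mm.

Request:
apply_moves(
  targets=[
    [-2,0,0,0,0,0,0],
    [-2,0,0,0,0,0,0],
    [-2,0,0,0,0,0,0],
    [-2,0,0,0,0,0,0],
    [-2,0,0,0,0,0,0],
  ],
)

```text
clock: 18.1
position: [0.6576, -0.0154, 0.0377]
eef_rot: [-0.001, 0.703, 0.711, 0.001]
ft_force: [-1.8, 10.3, 2.4]
opening: 0.001
gripper_force: 5.0
```

Request:
apply_moves(
  targets=[
    [-2,0,0,0,0,0,0],
    [-2,0,0,0,0,0,0],
    [-2,0,0,0,0,0,0],
    [-2,0,0,0,0,0,0],
    [-2,0,0,0,0,0,0],
  ],
)

```text
clock: 18.6
position: [0.6577, -0.0253, 0.0376]
eef_rot: [-0.001, 0.703, 0.711, 0.001]
ft_force: [-0.8, 10.5, 3.2]
opening: -0.004
gripper_force: 5.1
```

Request:
apply_moves(
  targets=[
    [-2,0,0,0,0,0,0],
    [-2,0,0,0,0,0,0],
    [-2,0,0,0,0,0,0],
    [-2,0,0,0,0,0,0],
    [-2,0,0,0,0,0,0],
  ],
)

```text
clock: 19.1
position: [0.6578, -0.0353, 0.0376]
eef_rot: [-0.001, 0.703, 0.711, 0.001]
ft_force: [-1.8, 9.5, 3.6]
opening: -0.003
gripper_force: 5.1
```

Run:
```python
from h import *
plan([.6582,-.066,.0375],90.7)
im=eyes.capture('top'); a=im[200:235,330:420]
cv2.imwrite('pics/m8.png',cv2.resize(a,None,fx=8,fy=8,interpolation=2))
for c in (370,373,377,380): print(c,onz('top',(c,216.5),.043)[:2])
```

```text
t 19.1 p [ 0.6578 -0.0353  0.0376] heading 90.67 tilt [-3.0e-04  3.1e-03 -1.0e+00] F [-1.78  9.52  3.63] open -0.003
shift mm [-30.7   0.    0. ] turn z -0.0006
370 [ 0.66059493 -0.19331621]
373 [ 0.66073173 -0.19914247]
377 [ 0.66091415 -0.20691154]
380 [ 0.66105098 -0.21273889]
```

View pics/m8.png

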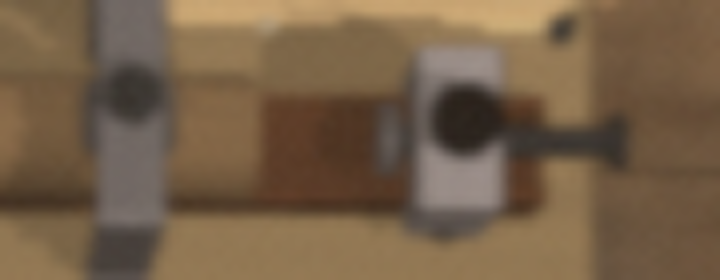

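The dowel's leading end is now at crop x ≈ 258 and the pad face at crop x ≈ 376, so the gap is about 29 mm. The drag is steady at about 10 N.

Request:
apply_moves(
  targets=[
    [-2,0,0,0,0,0,0],
    [-2,0,0,0,0,0,0],
    [-2,0,0,0,0,0,0],
    [-2,0,0,0,0,0,0],
    [-2,0,0,0,0,0,0],
  ],
)

```text
clock: 19.65
position: [0.6579, -0.0452, 0.0376]
eef_rot: [-0.001, 0.703, 0.711, 0.001]
ft_force: [-0.7, 10.1, 3.2]
opening: -0.002
gripper_force: 5.2
```

Request:
apply_moves(
  targets=[
    [-2,0,0,0,0,0,0],
    [-2,0,0,0,0,0,0],
    [-1,0,0,0,0,0,0],
    [-1,0,0,0,0,0,0],
    [-1,0,0,0,0,0,0],
  ],
)

```text
clock: 20.15
position: [0.658, -0.0522, 0.0376]
eef_rot: [-0.001, 0.703, 0.711, 0.001]
ft_force: [-1.7, 10.2, 3.5]
opening: 0.002
gripper_force: 5.2
```

Request:
apply_moves(
  targets=[
    [-0.7,0,0,0,0,0,0],
    [-0.7,0,0,0,0,0,0],
    [-0.7,0,0,0,0,0,0],
  ],
)

```text
clock: 20.45
position: [0.658, -0.0543, 0.0377]
eef_rot: [-0.001, 0.703, 0.711, 0.001]
ft_force: [-1.1, 9.6, 3.0]
opening: 0.001
gripper_force: 5.2
```

Request:
apply_moves(
  targets=[
    [-0.7,0,0,0,0,0,0],
    [-0.7,0,0,0,0,0,0],
    [-0.7,0,0,0,0,0,0],
  ],
)

```text
clock: 20.75
position: [0.658, -0.0564, 0.0376]
eef_rot: [-0.001, 0.703, 0.711, 0.001]
ft_force: [-1.7, 10.5, 2.9]
opening: 0.001
gripper_force: 5.2
```

Request:
apply_moves(
  targets=[
    [-0.7,0,0,0,0,0,0],
    [-0.7,0,0,0,0,0,0],
    [-0.7,0,0,0,0,0,0],
  ],
)

```text
clock: 21.05
position: [0.658, -0.0584, 0.0376]
eef_rot: [-0.001, 0.703, 0.711, 0.001]
ft_force: [-1.5, 10.7, 3.5]
opening: -0.001
gripper_force: 5.2
```

Request:
apply_moves(
  targets=[
    [-0.7,0,0,0,0,0,0],
    [-0.7,0,0,0,0,0,0],
  ],
)

```text
clock: 21.25
position: [0.6581, -0.0599, 0.0377]
eef_rot: [-0.001, 0.703, 0.711, 0.001]
ft_force: [-0.9, 10.4, 3.8]
opening: -0.002
gripper_force: 5.2
```

Request:
apply_moves(
  targets=[
    [-0.7,0,0,0,0,0,0],
    [-0.7,0,0,0,0,0,0],
  ],
)

```text
clock: 21.45
position: [0.6581, -0.0612, 0.0376]
eef_rot: [-0.001, 0.703, 0.711, 0.001]
ft_force: [-1.7, 10.7, 3.5]
opening: -0.002
gripper_force: 5.3
```

One small move at a time now, since a miss here can't be undone.

Request:
apply_moves(
  targets=[
    [-0.7,0,0,0,0,0,0],
    [-0.7,0,0,0,0,0,0],
  ],
)

```text
clock: 21.65
position: [0.6581, -0.0626, 0.0376]
eef_rot: [-0.001, 0.703, 0.711, 0.001]
ft_force: [-2.5, 10.9, 4.0]
opening: 0.004
gripper_force: 5.3
```

Request:
apply_moves(
  targets=[
    [-0.7,0,0,0,0,0,0],
    [-0.7,0,0,0,0,0,0],
  ],
)

```text
clock: 21.85
position: [0.6581, -0.064, 0.0376]
eef_rot: [-0.001, 0.703, 0.711, 0.001]
ft_force: [-2.1, 10.9, 3.2]
opening: -0.005
gripper_force: 5.3
```

Request:
apply_moves(
  targets=[
    [-0.7,0,0,0,0,0,0],
    [-0.7,0,0,0,0,0,0],
  ],
)

```text
clock: 22.05
position: [0.6581, -0.0654, 0.0376]
eef_rot: [-0.001, 0.703, 0.711, 0.001]
ft_force: [-0.0, 12.8, 3.3]
opening: 0.002
gripper_force: 6.8
```

Request:
apply_moves(
  targets=[
    [-0.5,0,0,0,0,0,0],
    [0,0,0,0,0,0,0],
  ],
)

```text
clock: 22.25
position: [0.6581, -0.0653, 0.0376]
eef_rot: [-0.002, 0.703, 0.711, 0.001]
ft_force: [0.3, 12.0, 3.7]
opening: -0.001
gripper_force: 6.2
```

Request:
apply_moves(
  targets=[
    [-0.5,0,0,0,0,0,0],
    [0,0,0,0,0,0,0],
  ],
)

```text
clock: 22.45
position: [0.6581, -0.0653, 0.0376]
eef_rot: [-0.002, 0.703, 0.711, 0.001]
ft_force: [-1.2, 13.6, 5.1]
opening: 0.001
gripper_force: 6.9
```

Request:
apply_moves(
  targets=[
    [-0.5,0,0,0,0,0,0],
    [0,0,0,0,0,0,0],
  ],
)

```text
clock: 22.65
position: [0.6581, -0.0654, 0.0376]
eef_rot: [-0.002, 0.703, 0.711, 0.002]
ft_force: [-1.0, 14.4, 4.6]
opening: -0.002
gripper_force: 7.6
```

Request:
apply_moves(
  targets=[
    [-0.4,0,0,0,0,0,0],
    [0,0,0,0,0,0,0],
  ],
)

```text
clock: 22.85
position: [0.6581, -0.0654, 0.0376]
eef_rot: [-0.002, 0.703, 0.711, 0.002]
ft_force: [-0.4, 15.8, 3.8]
opening: 0.004
gripper_force: 8.2
```

Request:
apply_moves(
  targets=[
    [-0.7,0,0,0,0,0,0],
    [0,0,0,0,0,0,0],
    [0,0,0,0,0,0,0],
    [0,0,0,0,0,0,0],
  ],
)

```text
clock: 23.25
position: [0.6581, -0.0653, 0.0376]
eef_rot: [-0.003, 0.703, 0.711, 0.002]
ft_force: [-1.1, 18.3, 4.6]
opening: -0.004
gripper_force: 9.2
```

Request:
apply_moves(
  targets=[
    [0,0,0,0,0,0,0],
    [0,0,0,0,0,0,0],
    [0,0,0,0,0,0,0],
    [0,0,0,0,0,0,0],
  ],
)

```text
clock: 23.65
position: [0.6581, -0.0654, 0.0376]
eef_rot: [-0.003, 0.703, 0.711, 0.002]
ft_force: [-0.5, 18.4, 5.0]
opening: 0.002
gripper_force: 9.2
```

Wrist force is 18.4 N against 10.7 N of drag, so about 7.7 N bears on the stop, held for 0.8 s with no movement. I'm backing off slowly, then lifting.

Request:
apply_moves(
  targets=[
    [1,0,0,0,0,0,0],
    [1,0,0,0,0,0,0],
    [1.5,0,0,0,0,0,0],
    [2,0,0,0,0,0,0],
    [5,0,0,0,0,0,0],
  ],
)

```text
clock: 24.15
position: [0.6582, -0.0608, 0.0373]
eef_rot: [0.001, 0.703, 0.711, -0.0]
ft_force: [-0.0, -0.1, -0.4]
opening: 0.0
gripper_force: 0.0
```

Request:
apply_moves(
  targets=[
    [20,0,0,0,0,0,0],
    [20,0,-20,0,0,0,0],
    [30,0,-40,0,0,0,0],
    [40,0,-40,0,0,0,0],
    [40,-20,-20,0,0,0,0],
  ],
)

```text
clock: 24.65
position: [0.6403, 0.0854, 0.1569]
eef_rot: [0.003, 0.704, 0.711, 0.003]
ft_force: [0.1, 0.2, 1.0]
opening: 0.003
gripper_force: 0.0
```

Request:
apply_moves(
  targets=[
    [30,-40,0,0,0,0,0],
    [30,-40,0,0,0,0,0],
    [30,-40,0,0,0,0,0],
    [0,0,0,0,0,0,0],
    [0,0,0,0,0,0,0],
  ],
)

```text
clock: 25.15
position: [0.515, 0.174, 0.153]
eef_rot: [0.001, 0.702, 0.712, 0.0]
ft_force: [-0.1, -0.8, -0.0]
opening: 0.001
gripper_force: 0.0
```

Run:
```python
from h import *
plan([.6,.1,.2])
im=eyes.capture('top')
for d in nets.silhouettes('dowel','top')[:3]: print(round(d['p'],2),np.round(d['bbox']),rect('top',d['region'],.043))
im2=eyes.capture('scene')
a=cv2.resize(im[195:245,300:420],None,fx=6,fy=6,interpolation=2); b=cv2.resize(im2[190:290,260:380],None,fx=3,fy=3,interpolation=2)[:300]
c=np.zeros((a.shape[0]+b.shape[0],a.shape[1],3),np.uint8); c[:300]=a; c[300:,:b.shape[1]]=b; cv2.imwrite('pics/m9.png',c)
```

```text
t 25.15 p [0.515 0.174 0.153] heading 90.81 tilt [ 1.1e-03 -8.0e-04 -1.0e+00] F [-0.1  -0.8  -0.05] open 0.001
shift mm [-75.2  84.  -46.8] turn z None
0.93 [177. 121. 241. 158.] ((807.4974975585938, 129.84536743164062), (133.9497528076172, 29.909915924072266), 72.16085815429688)
0.61 [311. 207. 378. 229.] ((658.5892944335938, -106.92341613769531), (29.55130386352539, 60.14146423339844), 1.3509089946746826)
```

View pics/m9.png

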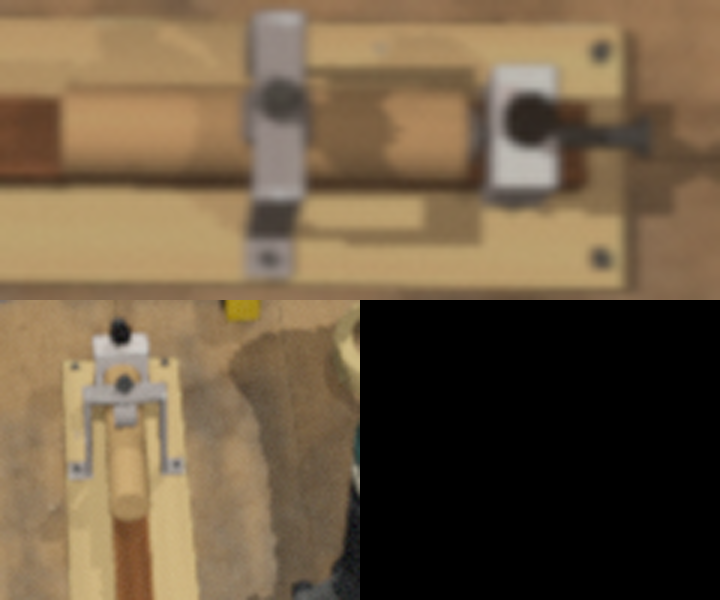

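The dowel lies in the groove under the bridge, its leading end against the pad at crop (468,135), and the arm is clear. I'm handing in the job.

```bash
python3 -c "
from station import robot; print(robot.sign_off())"
```

```text
the job is handed in; nothing more can be done
None
```

The dowel lies in the V-groove under the presser with its end against the stop pad; I pressed it there at about 8 N (wrist force less drag) for just under a second, backed the arm clear and handed the job in at about 25 s.

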